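# Press a sample tin's lid home in the two-handled press

### The arm

A 6-joint arm with a two-finger parallel gripper is mounted at the origin on the work surface. World frame = base frame: x ahead of the robot, y to its left, z up, the work surface at z = 0. Lengths are in mm, angles in rad, forces in N, time in s.
With the tool pointing down it reaches from about 300 to 775 mm from the base axis. Payload 14.6 kg.
Tool frame: the origin (TCP) lies midway between the tips of the shut fingers; the grasp point (between the pads) lies 19 mm behind it (manip.hold_point_z is the distance from the TCP to the grasp point, in mm); z points along the fingers, y is the direction in which the jaws open and shut (so a half turn about z gives the same grasp; the last joint's range is limited). The gripper opens to 94 mm and grips with 3 to 60 N. Pads are 16 mm wide; open, the fingers measure 119 mm over their backs; the gripper's body (75 mm by 177 mm) begins 78 mm behind the grasp point.
Start: joints at [1.156, 0.3, 1.521, -0, 1.321, -0.067], TCP at [187.454, 517.059, 205.446] pointing down, gripper open.
Joint ranges: [-3.03, 3.03], [-0.79, 2.21], [0.23, 2.52], [-1.04, 4.18], [0, 3.07], [-2.55, 2.55]. Speed limits (rad/s): [2.22, 2.22, 2.57, 3.14, 3.14, 3.14].

### API

Orientations are given as [roll, pitch, yaw] about the fixed x, y, z axes, in that order (R = Rz(yaw) Ry(pitch) Rx(roll)).
In Python, from cell import manip gives the robot as it stands.
- The arm moves only by the shell command python3 -m crank 'ROWS' [OPENING] [FORCE]. ROWS is JSON, a list of rows, each an object with "offset": the shift along the world's x, y, z in m, a list of three; "spin": the turn about the world's z in degrees. In form: [{"offset": [dx, dy, dz], "spin": spin}, ...]. A call has exactly 8 rows; each row is the pose to reach, as a shift and turn from the pose measured when the call began; what a row does not reach only later rows make up. A row lasts 1/12 s, in which the tool goes at most 41.7 mm and 7.16 degrees, less where a joint would pass 70% of its speed; a pose out of reach is approached as far as the arm can. A call with a gripper value outside its range is refused whole. OPENING is the opening, from 0 (shut) to 1 (fully open), set as the call begins (- or left out, the last holds). The fingers move at their own pace and stop on an object; FORCE is the grip in N (left out, the last holds). Time passes only in rows, so rows that repeat a pose let the fingers close, or fill a call up. It gives the time, the measured TCP pose, the force and the opening at its end, in the units of the state.
- manip.read_state(): the state, without advancing time (a new reading comes with each control period).
- manip.camera(name): name is "scene" or "side" or "wrist"; returns a dict with "pixels" (480x640x3 uint8, red, green, blue), "fx", "fy", "cx", "cy" (pixels), "k1" (the pictures are not rectified: a ray, as slopes to the right and down, at radius r is drawn at 1 + k1 r^2 times it, then the intrinsics apply), "extrinsics" (4x4, takes a point from world to camera coordinates); the wrist camera has in their place "hand_eye" (4x4, takes a point from camera to tool coordinates, whose origin is the TCP and whose axes are the flange's). Camera axes: x right, y down, z forward; pixel columns grow to the right and rows downward; lengths in mm; the calibration is good to about 2 mm. A picture is of the moment at which its call begins: read the wrist's pose just before it. There is no depth.
- manip.sign_off(): hands the job in, once; it reports no verdict.
Trained networks look in a picture, given as the dict that the camera call returned (one of the last four; its "shot" number tells which), for a name from the list of things; names that differ only in an ending like _2 or _b are one class to them, and where a whole thing is asked for, a point or a joint stands for the part that bears it (a point fixed in the world has none). Each returns a list of dicts, best first, with "conf" (0 to 1); they miss things now and then, are a little off and sometimes report something else, mostly with a low value. They report only what shows in the picture. A call takes as long as a camera call. They do not tell look-alikes from the thing itself.
- manip.search_frame(picture, name): "location" ([x, y, z] in mm, in world coordinates, good to about 4 mm: the middle of the surface that is visible of it).
- manip.masks_of(picture, name): "mask" (480x640 bool, what is visible of it).
The state is a dict: "clock": time; "joints": joint angles; "qd": joint speeds; "effort": joint torques, N m; "eef_pos": TCP position; "eef_rot": TCP orientation; "wrist_force": force on the tool from outside, world axes, zero at the start; "moment": the same for the moment, N m; "finger_gap": finger opening in mm.
Only numpy, scipy, OpenCV 4.12 (cv2) and the standard library are available. Lean on these libraries where they do the work, as an engineer would, in place of code of your own. Each camera call takes 0.05 s, during which the arm holds its last target. There are 200 camera calls.

### The job

One of the three coffee sample tins still has its lid standing proud. Lay that tin on its side in the cradle of the hand press, between the jaws, and let go of it; then squeeze the press's two handles together, gently, until you feel the lid snap home, without denting the tin by squeezing on. Let the handles spring open, leave the closed tin lying in the cradle, and leave everything else where it is.

Things in the scene. Friction and masses are not known exactly. Their poses are not given: they have to be found in the camera images.
- tin: The open tin: square steel tin lying on its side, body 34 wide (its x), 40 long (its y), 34 high (its z). Origin: centre of the body's underside. The flat lid at its +y end, 33 x 33 and 4 thick, stands 6 proud: its outer face is at y = +30 (+24 once home), so the tin is 50 long over all (y = -20 to +30). About 0.1 kg.
- tin_lid (a joint): Slide of the tin's lid: 0 = standing 6 mm proud, 0.006 m = fully home. A snap clip resists: the force climbs to about 27 N on the lid before it moves much, then gives way, is nothing at 3.5 mm and from there draws the lid home and keeps it there. Let go too early, the lid comes back out.
- press: Two-handled hand press, fixed to the counter. Origin: at counter height below the centre of its cradle; z up. The handles point to its -x side and turn about a vertical pin at x = +70 mm (its top at z = 78 mm). Jaw arms run along both sides of the cradle at y = +/-39 to 47 mm, z = 46 to 68 mm.
- cradle (a point): Centre of the press's cradle floor, 40 mm above the counter (press x = y = 0). The floor is 50 mm (x) by 44 mm (y), with ribs 6 mm high and 4 mm thick along the x edges (inner faces at x = +/-20.5 mm), open towards +/-y. The tin lies in it on its side, its length along the press's y, lid to either side, overhanging a little.
- pad_right: Right (-y) jaw's round steel pad, 22 mm across. Origin: centre of its face, at press y = -31 mm, z = 57 mm with the handles open. Over 50 N between pad and tin dents the tin. The left jaw's pad faces it but sits on a set-screw: its face is anywhere from y = +31 to +26 mm (not measured: where the jaws bite must be felt).
- press_left (a joint): Angle of the left (+y) handle about the pin: 0 = sprung fully open, up to 0.2 rad as it closes. Each handle's return spring takes about 2 N at the grips, and its motion is damped.
- press_right (a joint): Angle of the right (-y) handle, likewise: 0 = sprung open, grows to 0.2 rad as it closes.
- grip_left (a point): Outer face of the left handle's black grip, at half height (z = 57 mm), 150 mm from the pin. The grip, 9 mm thick, 24 mm high (z = 45 to 69 mm), runs along the press's x from 33 mm nearer the pin to 52 mm farther. Open, both grips measure 66 mm over the outer faces; pinch them from above. 13 to 16 N on each makes the lid give; over 24 N dents the tin.
- grip_right (a point): The same point on the right handle's grip (outer face, -y side). The jaws bite on the tin when the grips have closed to somewhere between 38 and 53 mm over the outer faces; when the lid gives, the grips come some 12 mm closer at once.
- tin_b: A second tin of the same shape, lying on its side, already closed (44 mm long); leave it alone. Origin: centre of its underside.
- tin_c: A third tin, already closed; leave it alone. Origin: centre of its underside.
- jug: Steel milk jug, 84 mm diameter, 100 high, with a handle; origin under its centre.
- glass: Small glass, 60 mm diameter, 75 high; origin under its centre.
- tamper: Tamper standing on its base, 58 mm diameter, 87 high; origin under its centre.
- cup: White cup, 70 mm diameter, 55 high; origin under its centre.
- syrup: Bottle with a yellow cap, 64 mm diameter, 190 high; origin under its centre.
Things that resemble listed ones, but are neither listed nor needed, are in the scene too. Leave any blue or white look-alike of the press alone.

How it is judged:
By the outcome, as a careful person would: the job done as asked, in the order asked, and still so for the second after the job is handed in, with the robot touching nothing.
It also fails if it takes over 51 s, if anything falls off the work surface, if the arm or the gripper's body presses on something with over 40 N, if the wrist force passes 120 N, or if a joint passes its speed limit or range.

## Working session

There is one attempt and no reset: what is moved stays moved. The work goes in short steps, Python scripts to look and compute and a shell command to move; the robot and the scene stay as the last step left them, time stands still between calls to the robot, and variables do not carry over. Pictures are saved under pics/ and viewed, about 8 in all and at most 12, crops included, and the job is handed in when it is done.

```bash
mkdir -p pics; ls; cat > h.py <<'E'
from cell import manip
import numpy as np, cv2
def save(p,n): cv2.imwrite('pics/'+n,cv2.cvtColor(p['pixels'],cv2.COLOR_RGB2BGR))
E
python3 - <<'E'
from h import *
print(manip.read_state())
for c in ["scene","side"]:
    p=manip.camera(c); save(p,c+'.png')
    if c=="scene": print(p['extrinsics'],p['fx'])
    for n in ["tin","press","pad_right","grip_left","grip_right","cradle","tin_lid","jug","glass","tamper","cup","syrup"]:
        try: print(c,n,[(round(d['conf'],2),np.round(d['location']).astype(int).tolist()) for d in manip.search_frame(p,n)])
        except Exception as e: print(n,e)
E
```

```text
pics
{'clock': 0.0, 'joints': array([ 1.15644749e+00,  3.00443961e-01,  1.52157810e+00,  1.11300527e-05,
        1.32072403e+00, -6.66196185e-02]), 'qd': array([ 0.00050251,  0.00067914,  0.00105643, -0.00099253, -0.00078847,
        0.00136774]), 'effort': array([ 7.47041622e-05, -5.31801081e+01, -3.52738810e+01,  7.07524410e-02,
        2.43816606e-02,  6.87772672e-05]), 'eef_pos': array([187.32220617, 516.83258105, 204.90248785]), 'eef_rot': array([-3.14044250e+00, -8.75408883e-05,  2.79386063e+00]), 'wrist_force': array([-0.270441 ,  0.465353 , -0.3430885]), 'moment': array([-0.02005759,  0.00404423, -0.00784106]), 'finger_gap': 94.084762311495}
[[-1.34859353e-01  9.90670868e-01 -1.96006864e-02  5.67888752e+00]
 [ 6.38250456e-01  7.17195774e-02 -7.66480696e-01 -2.71681787e+02]
 [-7.57924343e-01 -1.15877238e-01 -6.41968189e-01  1.77091936e+03]
 [ 0.00000000e+00  0.00000000e+00  0.00000000e+00  1.00000000e+00]] 601.0140582514207
scene tin [(0.88, [665, -169, 34]), (0.75, [579, -299, 34]), (0.55, [484, -137, 27])]
scene press [(0.97, [399, 5, 50]), (0.8, [253, 294, 50]), (0.55, [639
[... 636 characters left out ...]
726, 305, 62])]
side tin [(0.78, [544, -308, 32]), (0.61, [409, -306, 35]), (0.58, [467, -144, 36]), (0.57, [642, -176, 32])]
side press [(0.93, [212, 284, 55]), (0.92, [361, 8, 54]), (0.59, [600, 108, 53])]
side pad_right [(0.61, [468, -150, 41])]
side grip_left [(0.95, [368, 56, 64]), (0.94, [598, 165, 66])]
side grip_right [(0.97, [192, 261, 61]), (0.96, [333, -25, 62]), (0.92, [571, 90, 61])]
side cradle [(0.78, [218, 280, 51]), (0.62, [362, 10, 59]), (0.55, [604, 114, 55])]
side tin_lid [(0.52, [575, -295, 32])]
side jug [(0.71, [697, 283, 62])]
side glass [(0.86, [403, 297, 53])]
side tamper [(0.71, [742, -69, 20])]
side cup [(0.65, [646, -181, 31])]
side syrup [(0.68, [545, 404, 90])]
```

View pics/scene.png

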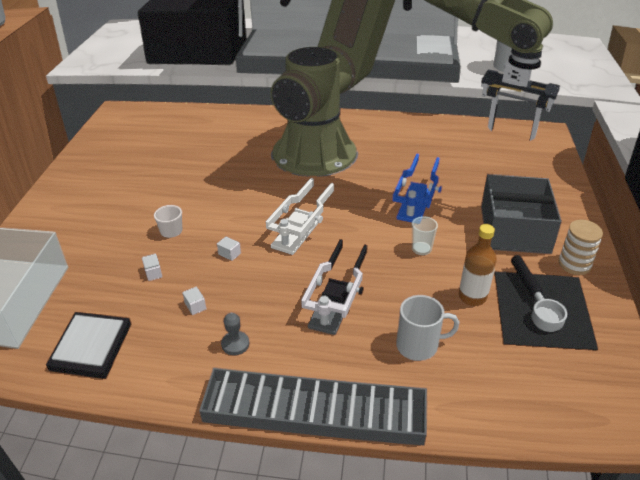

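View pics/side.png

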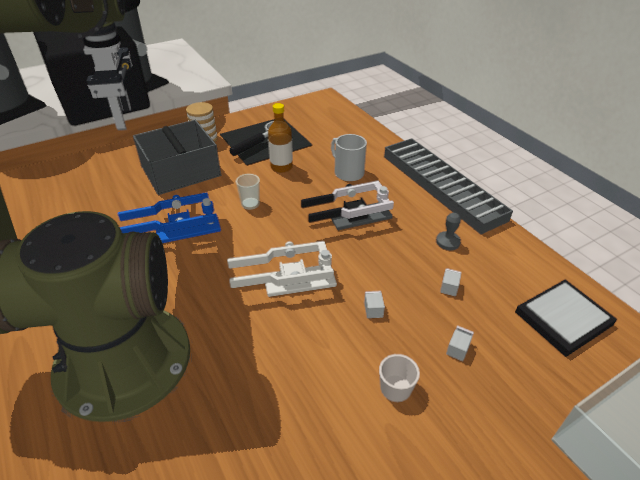

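```bash
cat >> h.py <<'E'
def proj(p,X,E=None):
    E=p['extrinsics'] if E is None else E
    X=np.atleast_2d(np.array(X,float))
    K=np.array([[p['fx'],0,p['cx']],[0,p['fy'],p['cy']],[0,0,1]])
    return cv2.projectPoints(X,cv2.Rodrigues(E[:3,:3])[0],E[:3,3],K,np.array([p['k1'],0,0,0.]))[0][:,0]
def wristE(p,st):
    from scipy.spatial.transform import Rotation as R
    T=np.eye(4);T[:3,:3]=R.from_euler('xyz',st['eef_rot']).as_matrix();T[:3,3]=st['eef_pos']
    return np.linalg.inv(T@p['hand_eye'])
def ray(p,uv,z,E=None):
    "world point on height z seen at pixel uv"
    E=p['extrinsics'] if E is None else E
    K=np.array([[p['fx'],0,p['cx']],[0,p['fy'],p['cy']],[0,0,1]])
    n=cv2.undistortPoints(np.array(uv,float).reshape(-1,1,2),K,np.array([p['k1'],0,0,0.]))[:,0]
    d=np.c_[n,np.ones(len(n))]@E[:3,:3]; c=-E[:3,:3].T@E[:3,3]
    return c+d*((z-c[2])/d[:,2])[:,None]
E
python3 - <<'E'
from h import *
for c in ["scene","side","wrist"]:
    p=manip.camera(c)
    if c=="wrist":
        print(p['hand_eye'],p['fx'],p['k1'])
    else: print(c,proj(p,[[187.3,516.8,205],[187.3-20,516.8+44,205],[0,0,0],[584,-299,0],[544,-308,0]]), -p['extrinsics'][:3,:3].T@p['extrinsics'][:3,3])
E
```

```text
scene [[510.07819863 133.72635566]
 [526.46766778 131.10163508]
 [313.37988913 152.6154694 ]
 [150.87400615 279.0465043 ]
 [152.87677849 267.15743386]] [1516.38977077  219.06823876  928.74636163]
side [[124.4107616  120.33633697]
 [111.60954425 114.75780805]
 [122.71305822 360.45684735]
 [465.3259567  343.09538946]
 [453.08495015 355.26333002]] [  42.70558855 -642.01230508  787.89495669]
[[ 2.06636868e-05 -9.67274118e-01 -2.53733679e-01  7.25635197e+01]
 [ 9.99999971e-01 -4.09639134e-05  2.37599595e-04  3.24387957e-01]
 [-2.40217864e-04 -2.53733676e-01  9.67274089e-01 -1.78662315e+02]
 [ 0.00000000e+00  0.00000000e+00  0.00000000e+00  1.00000000e+00]] 344.43580222959054 -0.04757560257395343
```

```bash
R='{"offset":[0.373,-0.817,0.05],"spin":-90}'; python3 -m crank '[{"offset":[0.373,-0.817,0.05],"spin":-90},{"offset":[0.373,-0.817,0.05],"spin":-90},{"offset":[0.373,-0.817,0.05],"spin":-90},{"offset":[0.373,-0.817,0.05],"spin":-90},{"offset":[0.373,-0.817,0.05],"spin":-90},{"offset":[0.373,-0.817,0.05],"spin":-90},{"offset":[0.373,-0.817,0.05],"spin":-90},{"offset":[0.373,-0.817,0.05],"spin":-90}]'
```

```text
clock: 2.12
eef_pos: [325.9, 212.5, 224.3]
eef_rot: [3.141, -0.0, 1.788]
wrist_force: [1.3, 0.5, -0.5]
finger_gap: 94.1
```

```bash
python3 -m crank '[{"offset":[0.234,-0.512,0.03],"spin":-32},{"offset":[0.234,-0.512,0.03],"spin":-32},{"offset":[0.234,-0.512,0.03],"spin":-32},{"offset":[0.234,-0.512,0.03],"spin":-32},{"offset":[0.234,-0.512,0.03],"spin":-32},{"offset":[0.234,-0.512,0.03],"spin":-32},{"offset":[0.234,-0.512,0.03],"spin":-32},{"offset":[0.234,-0.512,0.03],"spin":-32}]'
python3 -m crank '[{"offset":[0.09,-0.19,0.01],"spin":0},{"offset":[0.09,-0.19,0.01],"spin":0},{"offset":[0.09,-0.19,0.01],"spin":0},{"offset":[0.09,-0.19,0.01],"spin":0},{"offset":[0.09,-0.19,0.01],"spin":0},{"offset":[0.09,-0.19,0.01],"spin":0},{"offset":[0.09,-0.19,0.01],"spin":0},{"offset":[0.09,-0.19,0.01],"spin":0}]'
python3 - <<'E'
from h import *
st=manip.read_state();p=manip.camera("wrist");save(p,'w1.png');E=wristE(p,st);print(st['eef_pos'],st['eef_rot'],st['joints'])
for d in manip.search_frame(p,"tin"):print(d['conf'],d['location'])
for d in manip.masks_of(p,"tin"):
    ys,xs=np.nonzero(d['mask']);print(d['conf'],xs.mean(),ys.mean(),len(xs),ray(p,[[xs.mean(),ys.mean()]],34,E))
    c=ray(p,np.c_[xs,ys],34,E)[:,:2].astype(np.float32);print(cv2.minAreaRect(c))
np.savez('w1.npz',E=E)
E
```

```text
clock: 2.78
eef_pos: [464.1, -90.8, 242.2]
eef_rot: [3.14, -0.0, 1.229]
wrist_force: [0.4, 1.6, 0.8]
finger_gap: 94.1
clock: 3.45
eef_pos: [553.9, -280.5, 251.8]
eef_rot: [3.141, -0.001, 1.229]
wrist_force: [0.8, -0.3, -0.4]
finger_gap: 94.2
[ 553.90021538 -280.48649757  251.75199914] [ 3.14100694e+00 -5.76075224e-04  1.22882798e+00] [-5.28020536e-01  4.33450581e-01  1.23374927e+00  6.77655785e-04
  1.47392378e+00 -1.86117405e-01]
0.85 [476.9, -142.3, 32.8]
0.6 [561.7, -300.1, 32.0]
0.6 [650.3, -176.1, 32.7]
0.76 371.91097922848667 99.32715133531157 1348 [[ 654.36266742 -174.15993688   34.        ]]
((654.3861694335938, -174.55157470703125), (47.29048156738281, 33.4669075012207), 40.009765625)
0.72 213.21879106438897 125.80683311432325 1522 [[ 481.75201927 -141.4485002    34.        ]]
((481.8548889160156, -141.90963745117188), (43.885868072509766, 42.441566467285156), 63.73329162597656)
0.63 330.0619674670798 233.56003098373353 1291 [[ 562.96208602 -299.41838671   34.        ]]
((562.9966430664062, -299.3190612792969), (51.446346282958984, 38.160648345947266), 30.29823112487793)
```

View pics/w1.png

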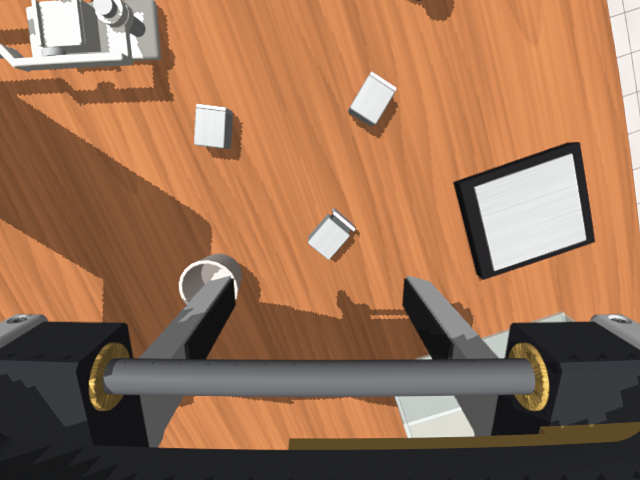

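```bash
python3 -m crank '[{"offset":[0.009,-0.019,-0.03],"spin":-7},{"offset":[0.009,-0.019,-0.06],"spin":-14},{"offset":[0.009,-0.019,-0.09],"spin":-21},{"offset":[0.009,-0.019,-0.12],"spin":-28},{"offset":[0.009,-0.019,-0.13],"spin":-35},{"offset":[0.009,-0.019,-0.13],"spin":-40},{"offset":[0.009,-0.019,-0.13],"spin":-40},{"offset":[0.009,-0.019,-0.13],"spin":-40}]' 
python3 - <<'E'
from h import *
st=manip.read_state();p=manip.camera("wrist");save(p,'w2.png');E=wristE(p,st);print(st['eef_pos'],st['eef_rot'],st['joints'])
for d in manip.masks_of(p,"tin"):
    ys,xs=np.nonzero(d['mask']);print(d['conf'],xs.mean(),ys.mean(),len(xs),ray(p,[[xs.mean(),ys.mean()]],34,E))
    c=ray(p,np.c_[xs,ys],34,E)[:,:2].astype(np.float32);print(cv2.minAreaRect(c))
cv2.imwrite('pics/w2c.png',cv2.resize(cv2.cvtColor(p['pixels'],cv2.COLOR_RGB2BGR)[140:340,220:420],None,fx=3,fy=3,interpolation=cv2.INTER_NEAREST))
print(proj(p,[st['eef_pos']*[1,1,0]+[0,0,34]],E))
np.savez('w2.npz',E=E)
E
```

```text
clock: 4.27
eef_pos: [563.3, -298.0, 123.7]
eef_rot: [3.138, -0.001, 0.536]
wrist_force: [0.5, -0.3, 0.7]
finger_gap: 93.9
[ 563.28850669 -298.00408064  123.74868605] [ 3.13843244e+00 -8.30188119e-04  5.36123316e-01] [-5.43754176e-01  5.62314074e-01  1.34336104e+00 -8.03156402e-04
  1.23273927e+00  4.91185313e-01]
0.93 237.02492467817035 61.454943850999726 3651 [[ 654.83876444 -176.52693029   34.        ]]
((654.3225708007812, -176.71006774902344), (50.17559814453125, 37.245628356933594), 40.63864517211914)
0.65 107.56664540816327 237.46619897959184 3136 [[ 485.80804687 -145.45596737   34.        ]]
((485.4471130371094, -145.16558837890625), (45.215599060058594, 51.58684158325195), 62.56340408325195)
0.57 322.30190839694654 249.4648854961832 2620 [[ 566.17071905 -300.75212078   34.        ]]
((565.9453735351562, -300.9346923828125), (54.43189239501953, 34.63503646850586), 28.78289794921875)
[[317.5532382 250.7531791]]
```

View pics/w2c.png

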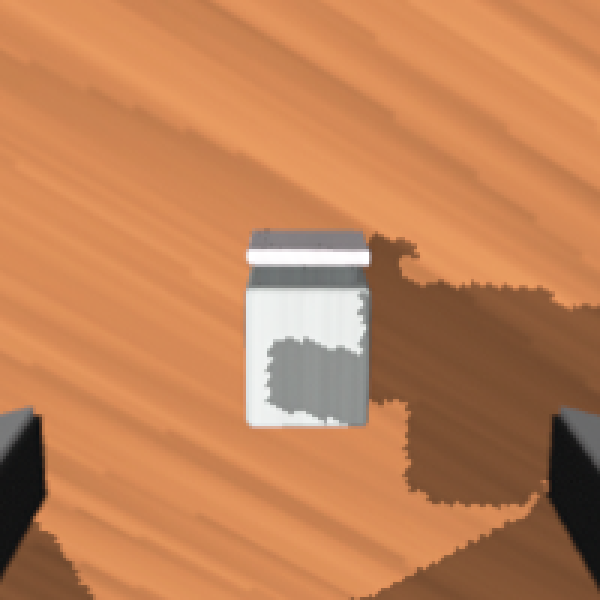

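```bash
python3 -m crank '[{"offset":[-0.002,-0.006,-0.03],"spin":0},{"offset":[-0.002,-0.006,-0.06],"spin":0},{"offset":[-0.002,-0.006,-0.09],"spin":0},{"offset":[-0.002,-0.006,-0.105],"spin":0},{"offset":[-0.002,-0.006,-0.114],"spin":0},{"offset":[-0.002,-0.006,-0.114],"spin":0},{"offset":[-0.002,-0.006,-0.114],"spin":0},{"offset":[-0.002,-0.006,-0.114],"spin":0}]' 
python3 -m crank '[{"offset":[0,0,0],"spin":0},{"offset":[0,0,0],"spin":0},{"offset":[0,0,0],"spin":0},{"offset":[0,0,0],"spin":0},{"offset":[0,0,0],"spin":0},{"offset":[0,0,0],"spin":0},{"offset":[0,0,0],"spin":0},{"offset":[0,0,0],"spin":0}]' 0.2 20
```

```text
clock: 5.03
eef_pos: [562.2, -304.8, 11.7]
eef_rot: [3.136, -0.002, 0.536]
wrist_force: [0.2, -1.3, -0.5]
finger_gap: 93.9
clock: 5.7
eef_pos: [562.1, -304.7, 11.6]
eef_rot: [3.136, -0.002, 0.536]
wrist_force: [-0.2, -0.4, 0.7]
finger_gap: 43.9
```

```bash
python3 -m crank '[{"offset":[0,0,0],"spin":0},{"offset":[0,0,0],"spin":0},{"offset":[0,0,0],"spin":0},{"offset":[0,0,0.03],"spin":0},{"offset":[0,0,0.07],"spin":0},{"offset":[0,0,0.11],"spin":0},{"offset":[0,0.02,0.15],"spin":0},{"offset":[0.005,0.06,0.18],"spin":0}]' 0.2 20
python3 -m crank '[{"offset":[0.01,0.04,0.01],"spin":7},{"offset":[0.02,0.08,0.01],"spin":14},{"offset":[0.04,0.12,0.01],"spin":21},{"offset":[0.04,0.16,0.01],"spin":28},{"offset":[0.04,0.20,0.01],"spin":35},{"offset":[0.04,0.24,0.01],"spin":42},{"offset":[0.04,0.28,0.01],"spin":49},{"offset":[0.04,0.31,0.01],"spin":56}]' 
```

```text
clock: 6.37
eef_pos: [565.8, -255.5, 188.1]
eef_rot: [3.133, -0.004, 0.533]
wrist_force: [1.3, 0.1, -1.1]
finger_gap: 33.8
clock: 7.03
eef_pos: [605.3, 57.5, 198.0]
eef_rot: [3.133, -0.004, 1.518]
wrist_force: [-0.3, -0.3, -1.9]
finger_gap: 34.2
```

```bash
python3 - <<'E'
from h import *
st=manip.read_state();p=manip.camera("wrist");save(p,'w3.png');E=wristE(p,st);print(st['eef_pos'],st['eef_rot'],manip.read_state()['joints'])
for n in ["cradle","pad_right","grip_left","grip_right","press"]:
    for d in manip.search_frame(p,n):print(n,d['conf'],d['location'],proj(p,[d['location']],E))
np.savez('w3.npz',E=E)
E
```

```text
[605.32136066  57.54240445 197.9540831 ] [ 3.13308608 -0.0037679   1.51788987] [0.03936051 0.43076836 1.36112982 0.00435923 1.34081421 0.07888521]
cradle 0.87 [389.0, 14.7, 56.4] [[103.95761826 289.10509883]]
cradle 0.81 [303.2, 273.9, 7.2] [[ 4.28551577 32.26203627]]
cradle 0.71 [614.5, 122.3, 52.8] [[322.21176072 165.88827807]]
pad_right 0.68 [364.7, -24.2, 61.8] [[ 86.40367531 327.52852871]]
pad_right 0.66 [594.0, 95.1, 70.4] [[301.10946272 198.87972386]]
pad_right 0.54 [600.6, 92.0, 66.6] [[308.81098678 201.42649747]]
pad_right 0.42 [408.1, 288.3, 7.9] [[100.14449479   4.61249285]]
grip_left 0.88 [395.6, 46.9, 68.3] [[ 96.29728843 261.67215771]]
grip_left 0.67 [619.3, 164.7, 69.5] [[325.75155973 114.97063491]]
grip_left 0.17 [647.7, -172.0, 32.9] [[361.76123152 416.07770445]]
grip_right 0.94 [595.0, 90.5, 67.0] [[302.69611016 203.48156006]]
grip_right 0.57 [348.8, -15.5, 65.4] [[ 67.38914806 321.98498138]]
grip_right 0.19 [746.9, -50.2, 15.9] [[443.67425692 312.61720176]]
press 0.97 [382.4, 8.7, 54.7] [[ 99.96225137 294.29963807]]
press 0.89 [615.5, 123.8, 56.1] [[323.30123501 164.23131257]]
press 0.84 [303.0, 274.8, 11.8] [[ 0.14038571 29.87015624]]
press 0.28 [697.1, 267.0, 15.8] [[401.22151271   4.62589729]]
press 0.17 [411.1, 290.1, 10.4] [[101.32122568   1.22469167]]
```

View pics/w3.png

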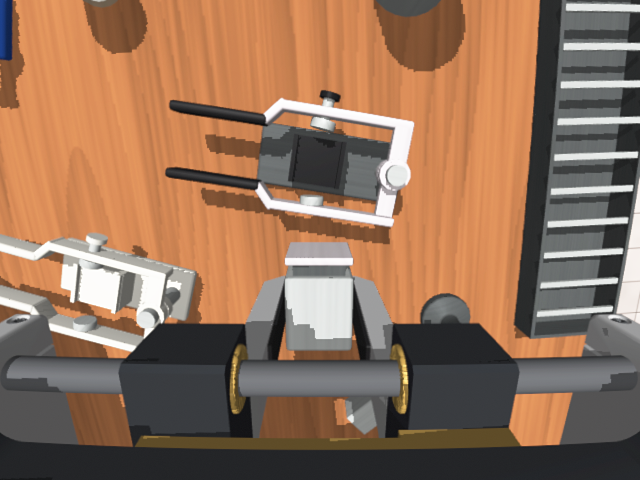

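```bash
python3 - <<'E'
import cv2
a=cv2.imread('pics/w3.png')
cv2.imwrite('pics/w3c.png',cv2.resize(a[85:235,160:420],None,fx=3,fy=3,interpolation=cv2.INTER_CUBIC))
E
```

```text
(no output)
```

View pics/w3c.png

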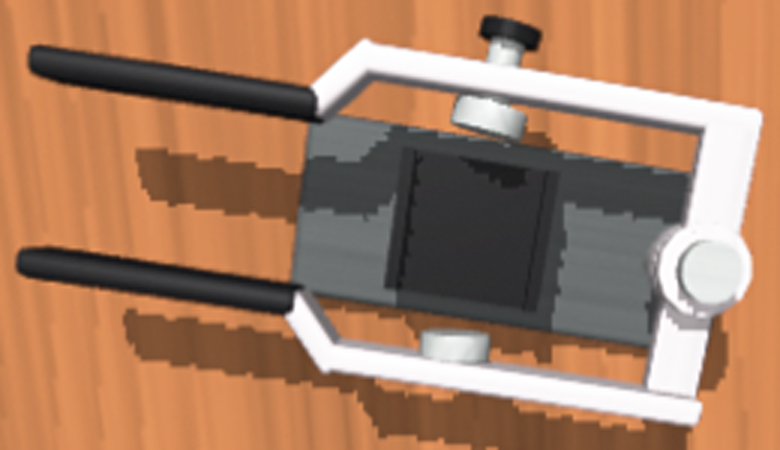

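```bash
cat > fit.py <<'E'
from h import *
from scipy.optimize import least_squares
def fit(p,E,uv,X,x0=(620,118,-.1)):
    X=np.array(X,float)
    def W(v):
        c,s=np.cos(v[2]),np.sin(v[2]);return np.c_[v[0]+c*X[:,0]-s*X[:,1],v[1]+s*X[:,0]+c*X[:,1],X[:,2]]
    r=least_squares(lambda v:(proj(p,W(v),E)-uv).ravel(),x0,x_scale=[1,1,.01],loss='soft_l1')
    return r.x,(proj(p,W(r.x),E)-uv)
E
python3 - <<'E'
from fit import *
E=np.load('w3.npz')['E'];p=manip.camera('wrist')
uv=np.array([[712,270],[33,58],[20,262],[318,100],[297,297],[405,148],[386,287],[558,170],[537,313]])/3+[160,85]
X=[[70,0,78],[-132,28.5,69],[-132,-28.5,69],[-47,28.5,69],[-47,-28.5,69],[-24.5,22,46],[-24.5,-22,46],[24.5,22,46],[24.5,-22,46]]
v,r=fit(p,E,uv,X);print(v,np.degrees(v[2]));print(r.round(1))
# tin top: body corners pixels
st=manip.read_state();t=st['eef_pos'];yaw=st['eef_rot'][2]
for q in [[287,278],[352,278],[352,347],[287,347]]: print(ray(p,[q],t[2]+23,E)-t)
print(t,yaw)
E
```

```text
[ 6.10090808e+02  1.26386923e+02 -2.06713953e-01] -11.84383709709706
[[ 0.8 -0. ]
 [-3.  -0.2]
 [-2.4 -0.4]
 [ 1.7  1. ]
 [ 0.9  2.2]
 [-0.6 -1.2]
 [-0.6  0.3]
 [ 0.9 -0. ]
 [ 0.  -0.4]]
[[-14.08145756  21.64708093  23.        ]]
[[17.01665065 19.88741331 23.        ]]
[[ 16.01363739 -17.29561207  23.        ]]
[[-16.94653908 -15.349882    23.        ]]
[605.88243551  53.30727505 198.02489902] 1.5080224409914622
```

```bash
python3 -m crank '[{"offset":[0,0,-0.02],"spin":-5},{"offset":[0,0,-0.05],"spin":-8.2},{"offset":[0,0,-0.06],"spin":-8.2},{"offset":[0,0,-0.06],"spin":-8.2},{"offset":[0,0,-0.06],"spin":-8.2},{"offset":[0,0,-0.06],"spin":-8.2},{"offset":[0,0,-0.06],"spin":-8.2},{"offset":[0,0,-0.06],"spin":-8.2}]' 
python3 - <<'E'
from fit import *
st=manip.read_state();p=manip.camera("wrist");save(p,'w4.png');E=wristE(p,st);t=st['eef_pos'];print(t,st['eef_rot'],st['qd'].round(3))
np.savez('w4.npz',E=E,t=t)
a=cv2.cvtColor(p['pixels'],cv2.COLOR_RGB2BGR)[20:370,130:450]
cv2.imwrite('pics/w4c.png',cv2.resize(a,None,fx=2.3,fy=1.7 if 0 else 1.7,interpolation=cv2.INTER_CUBIC))
for d in manip.search_frame(p,"cradle"):print(d['conf'],d['location'])
def W(v,X):
    c,s=np.cos(v[2]),np.sin(v[2]);X=np.array(X);return np.c_[v[0]+c*X[:,0]-s*X[:,1],v[1]+s*X[:,0]+c*X[:,1],X[:,2]]
print(proj(p,W([610.1,126.4,-.2067],[[70,0,78],[-132,28.5,69],[-132,-28.5,69],[-24.5,22,46],[-24.5,-22,46],[24.5,22,46],[24.5,-22,46]]),E).round(1).tolist())
E
```

```text
clock: 8.05
eef_pos: [606.3, 53.3, 139.2]
eef_rot: [3.131, -0.004, 1.365]
wrist_force: [-0.7, 0.6, -2.5]
finger_gap: 33.5
[606.33894357  53.29191022 139.24117332] [ 3.13117017 -0.00376933  1.36534626] [ 0.003  0.003  0.008 -0.    -0.005  0.004]
0.92 [393.8, 31.1, 56.8]
0.56 [612.7, 122.3, 55.6]
0.46 [747.7, -49.6, 20.7]
[[402.4, 158.6], [109.5, 117.5], [119.7, 199.5], [268.5, 128.3], [270.3, 187.1], [333.5, 128.3], [332.9, 187.0]]
```

View pics/w4c.png

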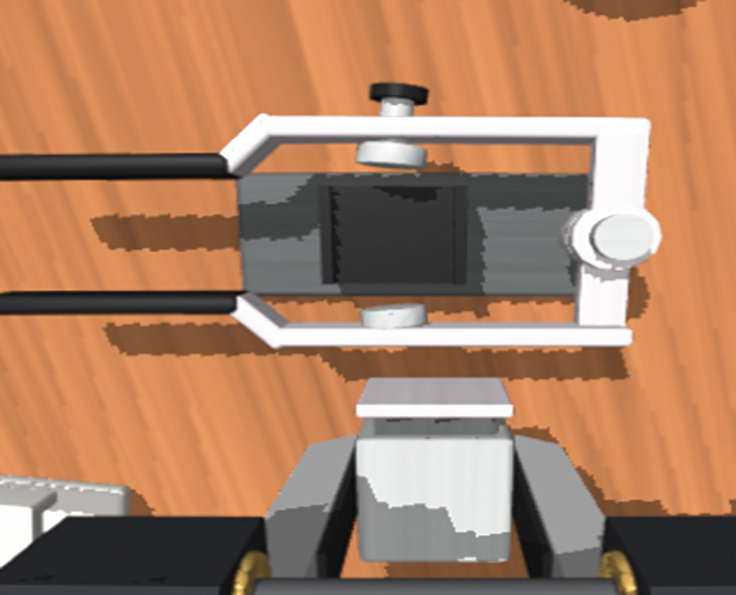

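```bash
python3 - <<'E'
from fit import *
d=np.load('w4.npz');E=d['E'];t=d['t'];p=manip.camera('wrist')
f=lambda q:np.array(q,float)/[2.3,1.7]+[130,20]
v,r=fit(p,E,f([[624,238],[322,187],[322,284],[467,187],[467,284],[238,155],[245,303]]),[[70,0,78],[-24.5,22,46],[-24.5,-22,46],[24.5,22,46],[24.5,-22,46],[-47,33,69],[-47,-24,69]])
print(v,r.round(1).tolist())
z=t[2]+22.4
P=ray(p,f([[357,437],[511,437],[511,561],[357,561]]),z,E);c,s=np.cos(v[2]),np.sin(v[2])
Q=(P-t)[:,:2]@np.array([[c,-s],[s,c]]);print(Q) # press axes rel to TCP
b=Q.mean(0);print(b)
print('goal tcp',v[:2]+np.array([[c,-s],[s,c]])@(np.array([0,-7.5])-b),'now',t)
for y in (-31,26,28,31):
  print(y,proj(p,[[v[0]-s*y,v[1]+c*y,57+11]],E))
E
```

```text
[ 6.10143034e+02  1.25177270e+02 -2.02373731e-01] [[1.4, -0.1], [-1.2, 0.1], [0.8, 1.7], [0.7, -0.2], [0.3, 1.4], [-2.4, -0.2], [-0.7, -3.7]]
[[-15.34051283  17.10530085]
 [ 16.8556722   16.86916181]
 [ 17.76565535 -22.68969408]
 [-16.47856562 -22.33527851]]
[ 0.70056227 -2.76262748]
goal tcp [608.50457996 120.67738653] now [606.33894357  53.29191022 139.24117332]
-31 [[301.24523159 203.65315532]]
26 [[300.05542123 121.34908661]]
28 [[300.01334709 118.31309733]]
31 [[299.95023129 113.74063422]]
```

```bash
python3 -m crank '[{"offset":[0.002,0.035,0],"spin":0},{"offset":[0.002,0.06,0],"spin":0},{"offset":[0.002,0.0675,0],"spin":0},{"offset":[0.002,0.0675,0],"spin":0},{"offset":[0.002,0.0675,0],"spin":0},{"offset":[0.002,0.0675,0],"spin":0},{"offset":[0.002,0.0675,-0.02],"spin":0},{"offset":[0.002,0.0675,-0.03],"spin":0}]' 
```

```text
clock: 8.87
eef_pos: [607.8, 119.6, 107.3]
eef_rot: [3.133, -0.003, 1.364]
wrist_force: [-0.8, 0.1, -2.7]
finger_gap: 33.6
```

```bash
python3 - <<'E'
from fit import *
st=manip.read_state();p=manip.camera("wrist");print(st['eef_pos'],st['eef_rot']);p=manip.camera("wrist");save(p,'w5.png')
a=cv2.cvtColor(p['pixels'],cv2.COLOR_RGB2BGR)[120:400,150:480]
cv2.imwrite('pics/w5c.png',cv2.resize(a,None,fx=2.1,fy=2.1))
E
```

```text
[607.80122271 119.62251966 107.28209774] [ 3.13286081 -0.00319084  1.36393069]
```

View pics/w5c.png

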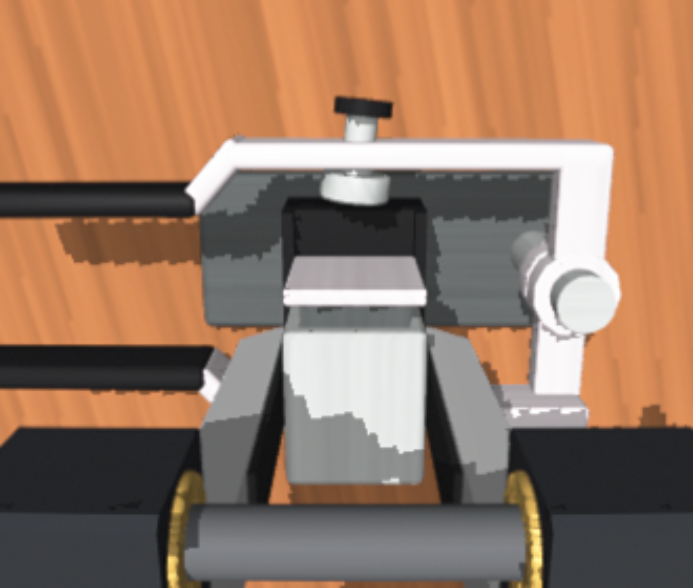

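```bash
python3 -m crank '[{"offset":[0.001,0.001,-0.01],"spin":0},{"offset":[0.001,0.001,-0.02],"spin":0},{"offset":[0.001,0.001,-0.03],"spin":0},{"offset":[0.001,0.001,-0.04],"spin":0},{"offset":[0.001,0.001,-0.047],"spin":0},{"offset":[0.001,0.001,-0.05],"spin":0},{"offset":[0.001,0.001,-0.05],"spin":0},{"offset":[0.001,0.001,-0.05],"spin":0}]' 
python3 -m crank '[{"offset":[0,0,-0.001],"spin":0},{"offset":[0,0,-0.002],"spin":0},{"offset":[0,0,-0.003],"spin":0},{"offset":[0,0,-0.004],"spin":0},{"offset":[0,0,-0.004],"spin":0},{"offset":[0,0,-0.004],"spin":0},{"offset":[0,0,-0.004],"spin":0},{"offset":[0,0,-0.004],"spin":0}]' 
```

```text
clock: 9.63
eef_pos: [608.2, 120.8, 56.6]
eef_rot: [3.136, -0.002, 1.364]
wrist_force: [0.2, -0.7, -1.6]
finger_gap: 33.5
clock: 10.3
eef_pos: [608.2, 120.9, 52.7]
eef_rot: [3.135, -0.002, 1.364]
wrist_force: [0.4, 0.6, -1.5]
finger_gap: 33.6
```

```bash
python3 -m crank '[{"offset":[0,0,-0.0005],"spin":0},{"offset":[0,0,-0.001],"spin":0},{"offset":[0,0,-0.0015],"spin":0},{"offset":[0,0,-0.0015],"spin":0},{"offset":[0,0,-0.0015],"spin":0},{"offset":[0,0,-0.0015],"spin":0},{"offset":[0,0,-0.0015],"spin":0},{"offset":[0,0,-0.0015],"spin":0}]' 
```

```text
clock: 10.97
eef_pos: [608.3, 120.9, 51.5]
eef_rot: [3.135, -0.002, 1.364]
wrist_force: [-2.9, -0.8, 5.8]
finger_gap: 33.5
```

```bash
python3 -m crank '[{"offset":[0,0,0],"spin":0},{"offset":[0,0,0],"spin":0},{"offset":[0,0,0],"spin":0},{"offset":[0,0,0],"spin":0},{"offset":[0,0,0.015],"spin":0},{"offset":[0,0,0.035],"spin":0},{"offset":[0,0,0.065],"spin":0},{"offset":[0,0,0.095],"spin":0}]' 0.49
python3 - <<'E'
from fit import *
st=manip.read_state();p=manip.camera("wrist");print(st['eef_pos'],st['eef_rot'],st['joints']);save(p,'w6.png')
a=cv2.cvtColor(p['pixels'],cv2.COLOR_RGB2BGR)[60:400,130:480]
cv2.imwrite('pics/w6c.png',cv2.resize(a,None,fx=2,fy=1.7))
E
```

```text
clock: 11.63
eef_pos: [607.9, 120.8, 147.0]
eef_rot: [3.137, -0.002, 1.364]
wrist_force: [1.5, -0.4, 0.6]
finger_gap: 46.2
[607.86908867 120.81490523 147.02770808] [ 3.13666317e+00 -1.86585009e-03  1.36419828e+00] [1.37063294e-01 5.00724489e-01 1.38055522e+00 1.00792622e-04
 1.25504303e+00 3.43634889e-01]
```

View pics/w6c.png

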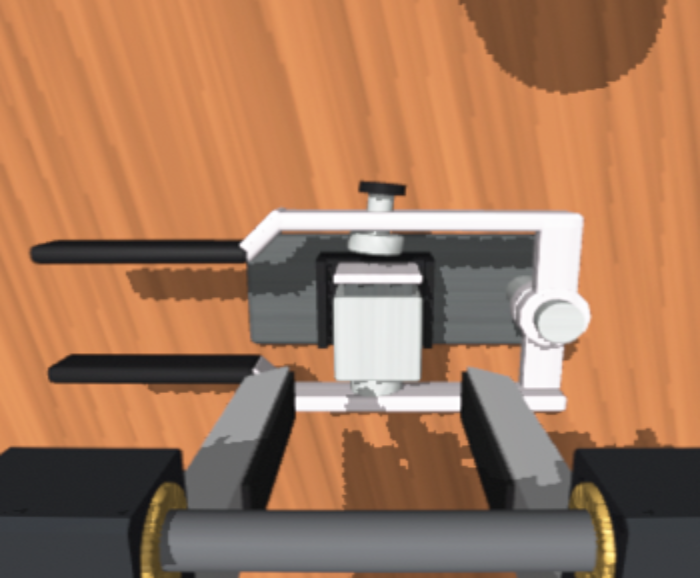

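```bash
python3 -m crank '[{"offset":[-0.02,0.005,0],"spin":-7},{"offset":[-0.04,0.01,0],"spin":-14},{"offset":[-0.06,0.015,0],"spin":-21},{"offset":[-0.076,0.021,0],"spin":-28},{"offset":[-0.076,0.021,0],"spin":-35},{"offset":[-0.076,0.021,0],"spin":-42},{"offset":[-0.076,0.021,0],"spin":-49},{"offset":[-0.076,0.021,0],"spin":-56}]' 1 5
python3 -m crank '[{"offset":[0,0,0],"spin":-7},{"offset":[0,0,0],"spin":-14},{"offset":[0,0,0],"spin":-21},{"offset":[0,0,0],"spin":-28},{"offset":[0,0,0],"spin":-34},{"offset":[0,0,0],"spin":-34},{"offset":[0,0,0],"spin":-34},{"offset":[0,0,0],"spin":-34}]'
python3 - <<'E'
from fit import *
st=manip.read_state();p=manip.camera("wrist");print(st['eef_pos'],st['eef_rot'],st['joints']);save(p,'w7.png')
a=cv2.cvtColor(p['pixels'],cv2.COLOR_RGB2BGR)
E=wristE(p,st);np.savez('w7.npz',E=E,t=st['eef_pos'])
v=[610.1,125.8,-.204];c,s=np.cos(v[2]),np.sin(v[2])
W=lambda X:[[v[0]+c*x-s*y,v[1]+s*x+c*y,z] for x,y,z in X]
print(proj(p,W([[-80,33,69],[-80,-33,69],[-47,33,69],[-47,-33,69],[70,0,78],[-80,0,69]]),E).round(1).tolist())
E
```

```text
clock: 12.35
eef_pos: [534.2, 142.3, 154.1]
eef_rot: [3.128, -0.005, 0.381]
wrist_force: [-0.5, -0.1, -0.2]
finger_gap: 93.7
clock: 13.02
eef_pos: [534.2, 142.3, 154.0]
eef_rot: [3.128, -0.005, -0.209]
wrist_force: [-0.3, 0.2, -0.0]
finger_gap: 93.7
[534.22569292 142.25811328 153.95869809] [ 3.12788691 -0.00527326 -0.20882558] [ 0.2011936   0.35383498  1.57359059 -0.01565304  1.21483478  1.98631159]
[[276.9, 256.1], [359.7, 255.4], [275.4, 215.0], [360.7, 214.4], [317.4, 45.6], [318.3, 255.8]]
```

View pics/w7.png

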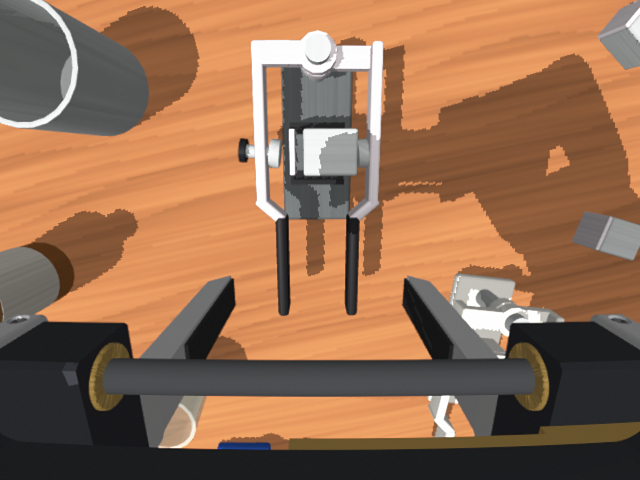

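```bash
python3 -m crank '[{"offset":[-0.002,0,-0.03],"spin":0},{"offset":[-0.002,0,-0.055],"spin":0},{"offset":[-0.002,0,-0.08],"spin":0},{"offset":[-0.002,0,-0.1],"spin":0},{"offset":[-0.002,0,-0.112],"spin":0},{"offset":[-0.002,0,-0.116],"spin":0},{"offset":[-0.002,0,-0.116],"spin":0},{"offset":[-0.002,0,-0.116],"spin":0}]'
python3 -m crank '[{"offset":[0,0,0],"spin":0},{"offset":[0,0,0],"spin":0},{"offset":[0,0,0],"spin":0},{"offset":[0,0,0],"spin":0},{"offset":[0,0,0],"spin":0},{"offset":[0,0,0],"spin":0},{"offset":[0,0,0],"spin":0},{"offset":[0,0,0],"spin":0}]' 0.64 6
python3 -m crank '[{"offset":[0,0,0],"spin":0},{"offset":[0,0,0],"spin":0},{"offset":[0,0,0],"spin":0},{"offset":[0,0,0],"spin":0},{"offset":[0,0,0],"spin":0},{"offset":[0,0,0],"spin":0},{"offset":[0,0,0],"spin":0},{"offset":[0,0,0],"spin":0}]' 0.35 6
```

```text
clock: 13.73
eef_pos: [532.8, 142.4, 39.0]
eef_rot: [3.128, -0.007, -0.209]
wrist_force: [-0.6, 0.3, 0.1]
finger_gap: 93.9
clock: 14.4
eef_pos: [532.7, 142.4, 39.0]
eef_rot: [3.128, -0.006, -0.209]
wrist_force: [-3.5, -0.5, 2.8]
finger_gap: 60.4
clock: 15.07
eef_pos: [532.2, 142.5, 38.9]
eef_rot: [3.128, -0.005, -0.209]
wrist_force: [-5.4, -0.3, 2.5]
finger_gap: 47.0
```

```bash
python3 -m crank '[{"offset":[0,0,0],"spin":0},{"offset":[0,0,0],"spin":0},{"offset":[0,0,0],"spin":0},{"offset":[0,0,0],"spin":0},{"offset":[0,0,0],"spin":0},{"offset":[0,0,0],"spin":0},{"offset":[0,0,0],"spin":0},{"offset":[0,0,0],"spin":0}]' 0.35 6
python3 -m crank '[{"offset":[0,0,0],"spin":0},{"offset":[0,0,0],"spin":0},{"offset":[0,0,0],"spin":0},{"offset":[0,0,0],"spin":0},{"offset":[0,0,0],"spin":0},{"offset":[0,0,0],"spin":0},{"offset":[0,0,0],"spin":0},{"offset":[0,0,0],"spin":0}]' 0.35 9
```

```text
clock: 15.73
eef_pos: [532.2, 142.5, 38.9]
eef_rot: [3.128, -0.005, -0.209]
wrist_force: [-4.5, 0.7, 3.6]
finger_gap: 47.1
clock: 16.4
eef_pos: [532.2, 142.5, 38.9]
eef_rot: [3.128, -0.005, -0.209]
wrist_force: [-5.5, 1.1, 4.4]
finger_gap: 47.0
```

```bash
python3 -m crank '[{"offset":[0,0,0],"spin":0},{"offset":[0,0,0],"spin":0},{"offset":[0,0,0],"spin":0},{"offset":[0,0,0],"spin":0},{"offset":[0,0,0],"spin":0},{"offset":[0,0,0],"spin":0},{"offset":[0,0,0],"spin":0},{"offset":[0,0,0],"spin":0}]' 0.35 11.5
python3 -m crank '[{"offset":[0,0,0],"spin":0},{"offset":[0,0,0],"spin":0},{"offset":[0,0,0],"spin":0},{"offset":[0,0,0],"spin":0},{"offset":[0,0,0],"spin":0},{"offset":[0,0,0],"spin":0},{"offset":[0,0,0],"spin":0},{"offset":[0,0,0],"spin":0}]' 0.35 13
```

```text
clock: 17.07
eef_pos: [532.2, 142.5, 38.9]
eef_rot: [3.128, -0.005, -0.209]
wrist_force: [-4.8, 0.6, 4.0]
finger_gap: 46.7
clock: 17.73
eef_pos: [532.1, 142.5, 38.9]
eef_rot: [3.128, -0.005, -0.209]
wrist_force: [-5.5, 0.5, 4.3]
finger_gap: 46.5
```

```bash
python3 -m crank '[{"offset":[0,0,0],"spin":0},{"offset":[0,0,0],"spin":0},{"offset":[0,0,0],"spin":0},{"offset":[0,0,0],"spin":0},{"offset":[0,0,0],"spin":0},{"offset":[0,0,0],"spin":0},{"offset":[0,0,0],"spin":0},{"offset":[0,0,0],"spin":0}]' 0.35 14
```

```text
clock: 18.4
eef_pos: [532.1, 142.5, 38.9]
eef_rot: [3.128, -0.005, -0.209]
wrist_force: [-5.5, 0.8, 4.0]
finger_gap: 46.3
```

```bash
python3 -m crank '[{"offset":[0,0,0],"spin":0},{"offset":[0,0,0],"spin":0},{"offset":[0,0,0],"spin":0},{"offset":[0,0,0],"spin":0},{"offset":[0,0,0],"spin":0},{"offset":[0,0,0],"spin":0},{"offset":[0,0,0],"spin":0},{"offset":[0,0,0],"spin":0}]' 0.35 15
```

```text
clock: 19.07
eef_pos: [531.4, 142.6, 38.8]
eef_rot: [3.128, -0.003, -0.209]
wrist_force: [-10.6, 1.8, 6.9]
finger_gap: 33.9
```

The lid gave at 15 N, and the gap dropped from 46.3 to 33.9 mm. I'll open the handles now.

```bash
python3 -m crank '[{"offset":[0,0,0],"spin":0},{"offset":[0,0,0],"spin":0},{"offset":[0,0,0],"spin":0},{"offset":[0,0,0],"spin":0},{"offset":[0,0,0],"spin":0},{"offset":[0,0,0],"spin":0},{"offset":[0,0,0],"spin":0},{"offset":[0,0,0],"spin":0}]' 1
python3 -m crank '[{"offset":[0,0,0],"spin":0},{"offset":[0,0,0],"spin":0},{"offset":[0,0,0],"spin":0},{"offset":[0,0,0.01],"spin":0},{"offset":[0,0,0.035],"spin":0},{"offset":[0,0,0.065],"spin":0},{"offset":[0,0,0.095],"spin":0},{"offset":[0,0,0.12],"spin":0}]'
python3 - <<'E'
from fit import *
st=manip.read_state();print(st['eef_pos'],st['finger_gap']);p=manip.camera("wrist");save(p,'w8.png')
a=cv2.cvtColor(p['pixels'],cv2.COLOR_RGB2BGR)[10:330,200:440]
cv2.imwrite('pics/w8c.png',cv2.resize(a,None,fx=1.8,fy=1.8,interpolation=cv2.INTER_CUBIC))
E
```

```text
clock: 19.73
eef_pos: [531.3, 142.6, 38.7]
eef_rot: [3.127, -0.003, -0.209]
wrist_force: [-0.3, -0.4, -0.4]
finger_gap: 83.8
clock: 20.4
eef_pos: [531.4, 142.6, 161.7]
eef_rot: [3.128, -0.005, -0.209]
wrist_force: [0.9, -0.5, 0.9]
finger_gap: 94.0
[531.44224595 142.63558744 161.71542301] 94.02100587016884
```

View pics/w8c.png

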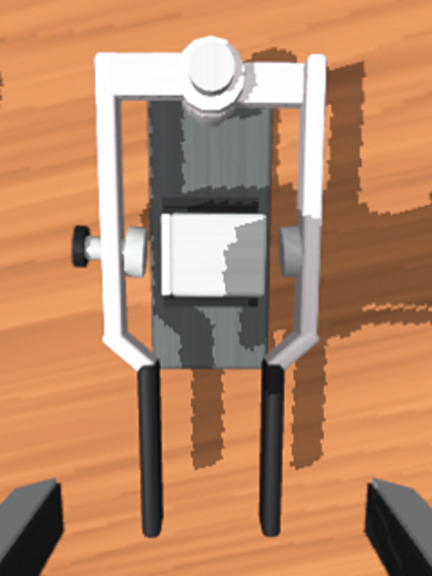

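The picture shows the lid flush on the tin (left edge at crop x≈165). The tin lies square in the cradle, the handles are open and the fingers are clear, so I'm handing in.

```bash
python3 -c "
from cell import manip
print(manip.sign_off())"
```

```text
the job is handed in; nothing more can be done
None
```

The open tin now lies closed in the cradle of the black-gripped press, and I handed the job in at about 20.5 s of the 51 s allowed.

- **Placing:** I picked up the tin with the proud lid, laid it on its side between the jaws and let go of it.
- **Squeezing:** I pinched the grips from above and raised the force from 6 N to 15 N. The jaws bit with the grips at 47 mm. At 15 N the lid gave, and the grips went from 46.3 to 33.9 mm, about the 12 mm expected. I opened the gripper on the next move.
- **Last checks:** The final wrist picture shows the lid flush, the tin square in the cradle and both handles sprung open. The gripper is well above everything, with almost no force on the wrist.
- **Disagreements:** The scene and side cameras differed by about 35 mm, so I used the wrist camera for all positions. The trained network's cradle position was about 4 mm off my own fit. I kept the fit, and the tin seated cleanly.
- **Not checked:** I took no last picture of the other objects, and a small dent would not show in the picture. The grip setting never passed 15 N, below the 24 N that dents.

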